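# Open the battery cover of a laundry payment unit

### The job

The payment unit from one of the washers lies on its back, loosely, in a service cradle for a battery change. Press its orange snap tab inward gently, just hard enough to free it, and keeping it pressed swing that end of the cover up until it stays ajar; then take the cover by its black rib, draw its tongues out of the housing without prying, and set it down gently, flat in the white tray with the rib up. Leave the unit in its cradle and the other things on the table alone.

Things in the scene. Friction and masses are not known exactly. Their poses are not given: they have to be found in the camera images.
- unit: Light grey payment unit, 0.9 kg, on its back: housing 170 (x) by 110 (y) by 66 mm high, +x end 74. Origin: centre of its underside, 4 mm above the table; the orange tab is at its -x end. It lies loose in a fixed black cradle with up to 8 mm of slack along x: pressing the tab first shoves it (5 to 10 N, more if borne down on) to +x against the cradle's end stop, 62 mm high.
- catch (a point): Catch bar in the middle of the unit's -x end wall, 40 mm long in y, 6 thick in x, 5 high; this point is the middle of its top, 59 mm above the unit's underside. Fitted, the tab's nose sits in a window below the bar, reaching 3.5 mm under it. Axes as the unit's.
- bridge (a point): Grey bridge across the top of the unit's +x end; this point is the middle of its lower inner edge, 68.5 mm above the unit's underside. The cover's tongues reach 5 mm under it and stop 1 mm short of the solid end wall. Axes as the unit's.
- cover: Slate-blue cover plate, 149 (x) by 90 (y) by 4 mm, about 0.17 kg (varies by a third), loose on the unit with about 1 mm of play along x and 4 mm to each side. Origin: centre of the plate's underside, 62 mm above the unit's underside when fitted; axes then as the unit's. Freed at the tab end, it can be swung up about its tongues by up to 0.2 rad.
- rib (a point): Middle of the top of the black upright rib on the cover, for gripping: 54 mm long along the cover's x, 14 mm wide in y, 24 mm tall above the plate (top 28 mm above the plate's underside), centred on the cover. Axes as the cover's.
- tongues (a point): Midpoint between the tips of the two tongues at the cover's +x edge (18 mm wide, 4 mm thick). With the tab end ajar, drawing the cover level along its -x by 8 mm or more relative to the unit (which may follow within its slack) clears them from the bridge; then it lifts off. Cover and unit forced against each other with over 35 N break the tongues. Axes as the cover's.
- tab: Orange snap tab at the cover's -x end: an upright plate 30 mm wide (y), 4 mm thick. Origin: centre of its outer pressing face (which looks to -x), 10 mm below its top, 23 mm above the catch bar's top; x is the pressing direction, inward. Spring: 0.5 N plus 5 N per mm, travel 6.5 mm. 2.5 mm (13 N) past the cover's 1 mm play frees it; over 23 N cracks it.
- nose (a point): Tip of the nose at the tab's foot, at its lower edge (34 mm below the tab's origin, 4.5 mm high). Hold the tab in with 16 to 20 N on its outer face and draw it up by friction with the fingertip: the cover's end follows. Raised 14 mm or more and let go straight outward, the nose springs out over the catch bar and keeps the end ajar, 11 mm up. Axes as the tab's.
- tray: White open tray, fixed to the table, 220 (x) by 170 (y) by 22 mm high, walls 4 mm, floor about 4 mm thick. Origin: centre of its underside. The cover fits in it with its length along the tray's x.
- battery_pack: New battery pack, green block 70 by 38 by 41 mm, standing on the table. Origin: centre of its underside. Leave alone.
- jar: Detergent jar, 72 mm across, 110 mm high. Origin: centre of its underside. Leave alone.
- mug: White mug, 80 mm across, 90 mm high, handle at +y. Origin: centre of its underside. Leave alone.

How it is judged:
By the outcome, as a careful person would: the job done as asked, in the order asked, and still so for the second after the job is handed in, with the robot touching nothing.
It also fails if it takes over 67 s, if anything falls off the work surface, if the arm or the gripper's body presses on something with over 40 N, if the wrist force passes 120 N, or if a joint passes its speed limit or range.

### The arm

A 6-joint arm with a two-finger parallel gripper is mounted at the origin on the work surface. World frame = base frame: x ahead of the robot, y to its left, z up, the work surface at z = 0. Lengths are in m, angles in degrees, forces in N, time in s.
With the tool pointing down it reaches from about 0.25 to 0.725 m from the base axis. Payload 9.7 kg.
Tool frame: the origin (TCP) lies where the fingers leave the gripper's body, on its centre line; the fingertips stand 73 mm ahead of it and the grasp point (between the pads) lies 54 mm ahead of it; z points along the fingers, y is the line along which they close (so a half turn about z gives the same grasp; the last joint's range is limited). The gripper opens to 85 mm and grips with 20 to 120 N. Pads are 22 mm wide; open, the fingers measure 114 mm over their backs; the gripper's body (76 mm by 85 mm) begins 54 mm behind the grasp point. The pads swing forward as they close: fully open they stand 13 mm farther back than shut.
Start: joints at [-64.286, 4.979, 10.078, 95.1, 0, 90], TCP at [0.239, -0.496, 0.304] pointing down, gripper open.
Joint ranges: [-179.16, 179.16], [-48.56, 103.87], [-65.8, 70.77], [-126.05, 130.52], [-82.76, 87.17], [-180, 180]. Speed limits (degrees/s): [127.2, 127.2, 147.25, 180, 180, 180].

### API

Orientations are given as [roll, pitch, yaw] about the fixed x, y, z axes, in that order (R = Rz(yaw) Ry(pitch) Rx(roll)).
In Python, from workcell import sensors, imaging, bot gives the robot as it stands.
- The arm moves only by the tool apply_moves, never from a script. Its argument "rows" is a list of rows, each a list of 3 entries, a list of its own where there are three numbers: the shift along the tool's x, y, z in units of 10 cm (1.0 is 10 cm), then the turn, a rotation vector about the tool's x, y, z in units of 30 degrees (1.0 is 30 degrees), then the opening, from 0 (shut) to 1 (fully open). A call has 1 to 20 rows; each row is the pose to reach, as a shift and turn from the pose commanded when the call began, along the tool's axes at that moment; what a row does not reach only later rows make up. A row lasts 1/10 s, in which the tool goes at most 50 mm and 8.59 degrees, less where a joint would pass 70% of its speed; a pose out of reach is approached as far as the arm can. A call with a number of a shift or a turn outside -1 to 1 is refused whole. A call with a gripper value outside its range is refused whole. The fingers move at their own pace and stop on an object; "force" is the grip in N (left out, the last holds). Time passes only in rows, so rows that repeat a pose let the fingers close. It gives the time, the measured TCP pose, the force, the opening and the grip force at its end, in the units of the state.
- sensors.get_obs(): the state, without advancing time (a new reading comes with each control period).
- imaging.camera(name): name is "scene" or "top" or "wrist"; returns (picture, depth): 420x560x3 uint8, red, green, blue; 420x560 float32, m along the optical axis (not along the pixel's ray), 0 where there is no reading.
- imaging.get_calibration(name): a dict with "intrinsics" (3x3 intrinsics, pixels), "world_from_camera" (4x4, takes a point from camera to world coordinates). Camera axes: x right, y down, z forward; pixel columns grow to the right and rows downward; lengths in m; the calibration is good to about 2 mm. A picture is of the moment at which its call begins: read the wrist's pose just before it. get_calibration takes no time and is no camera call; for the wrist camera it gives the pose at the moment of the call.
- bot.job_done(): hands the job in; it is judged then, once.
The state is a dict: "time": time; "q": joint angles; "qd": joint speeds; "joint_efforts": joint torques, N m; "ee_pos": TCP position; "tcp_rot": TCP orientation; "wrist_force": force on the tool from outside, world axes, zero at the start; "torque": the same for the moment, N m; "opening": finger opening in m; "grasp_force": force on a finger pad.
Only numpy, scipy, OpenCV 4.12 (cv2) and the standard library are available. Lean on these libraries where they do the work, as an engineer would, in place of code of your own. Each camera call takes 0.05 s, during which the arm holds its last target. There are 200 camera calls.

## Working session

There is one attempt and no reset: what is moved stays moved. The work goes in short steps, Python scripts to look and compute and a tool call to move; the robot and the scene stay as the last step left them, time stands still between calls to the robot, and variables do not carry over. Pictures are saved under pics/ and viewed, at most 10 in all, crops included, and the job is handed in when it is done.

Besides the shell and the picture viewer there is one more tool, called after "Call:" as name(argument=value, ...), one argument or row to a line, values as JSON. apply_moves: Moves the arm, as the interface text tells. Its arguments: {"type":"object","properties":{"rows":{"type":"array"},"force":{"type":"number"}},"required":["rows"]}

```bash
mkdir -p pics; ls
cat > h.py <<'E'
import numpy as np,cv2
from workcell import sensors,imaging,bot
def shot(n):
    c=imaging.get_calibration(n); p,d=imaging.camera(n)
    K=np.array(c["intrinsics"]);T=np.array(c["world_from_camera"])
    v,u=np.mgrid[:d.shape[0],:d.shape[1]]
    P=np.stack([(u-K[0,2])/K[0,0]*d,(v-K[1,2])/K[1,1]*d,d],-1)@T[:3,:3].T+T[:3,3]
    P[d==0]=np.nan
    return p,d,P,T
def save(f,p): cv2.imwrite("pics/"+f,p[:,:,::-1])
E
python3 - <<'E'
from h import *
o=sensors.get_obs();print({k:np.round(v,3).tolist() for k,v in o.items()})
for n in("scene","top"):
    p,d,P,T=shot(n);save(n+"1.png",p);np.savez("pics/"+n,p=p,P=P);print(n,np.round(T,2).tolist())
E
```

```text
pics
{'time': 0.0, 'q': [-64.287, 5.01, 10.033, 95.099, -0.001, 90.001], 'qd': [-0.047, 0.006, -0.033, -0.014, -0.046, -0.03], 'joint_efforts': [-0.0, -52.039, 46.48, 0.016, 0.0, 0.0], 'ee_pos': [0.239, -0.495, 0.303], 'tcp_rot': [-179.924, 0.001, 25.712], 'wrist_force': [0.237, -0.499, -0.183], 'torque': [-0.005, 0.006, -0.024], 'grasp_force': 0.0, 'opening': 0.085}
scene [[0.27, 0.53, -0.81, 1.39], [0.96, -0.13, 0.24, -0.27], [0.02, -0.84, -0.54, 0.63], [0.0, 0.0, 0.0, 1.0]]
top [[0.1, -0.97, 0.22, 0.42], [-1.0, -0.1, 0.02, -0.03], [0.0, -0.22, -0.98, 1.0], [0.0, 0.0, 0.0, 1.0]]
```

View pics/scene1.png

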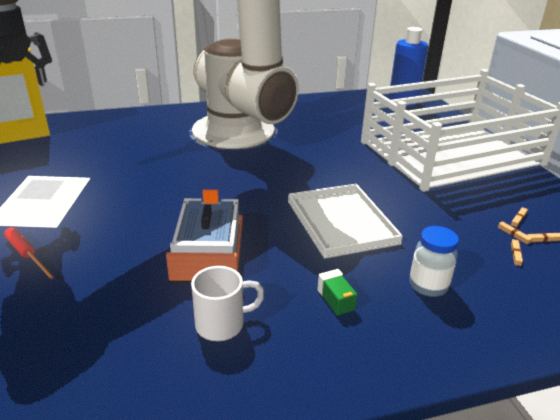

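View pics/top1.png

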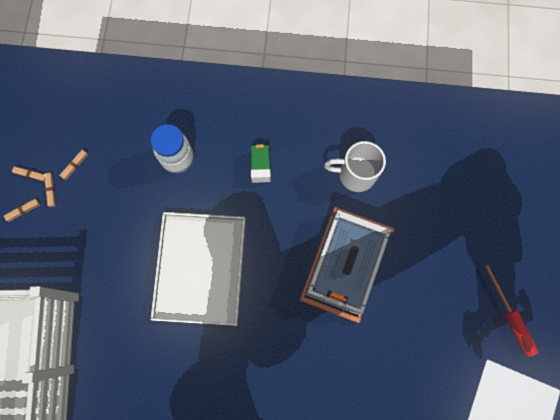

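The scene picture shows the unit (208,230) with its tab toward the robot, the mug beyond it, and the tray at (343,218). In the top picture the tab is at (338,296), the rib at (351,262), the tray at (198,268) and the mug at (360,167).

Run:
```python
from h import *
for n in("top","scene"):
    z=np.load(f"pics/{n}.npz");p=z['p'];P=z['P'];hsv=cv2.cvtColor(p,cv2.COLOR_RGB2HSV)
    H,S,V=[hsv[...,i].astype(int) for i in range(3)];Z=P[...,2]
    box=(P[...,0]>.25)&(P[...,0]<.75)&(P[...,1]>-.4)&(P[...,1]<.25)
    def rect(m,name):
        q=P[m&box]
        if len(q)<8: print(n,name,len(q));return
        r=cv2.minAreaRect((q[:,:2]*1000).astype(np.float32))
        print(n,name,len(q),"rect",np.round(r[0],1),np.round(r[1],1),round(r[2],1),"zmed",np.round(np.percentile(q[:,2],[5,50,95]),4),"mean",np.round(q.mean(0),4))
    rect((H<15)&(S>150)&(Z>.082),"tab")
    rect((V<60)&(Z>.083),"rib")
    U=(P[...,1]<-.03)&(P[...,1]>-.27)&(P[...,0]<.53)
    rect(U&(Z>.06)&(Z<.073)&(H>95)&(H<125)&(S>60),"plate")
    rect(U&(Z>.055)&(S<60),"grey")
    rect(U&(H<15)&(S>150)&(Z<.08),"cradle?")
    rect((Z>.017)&(Z<.027)&(S<60)&(V>80)&(P[...,1]>-.03),"tray rim")
    rect((Z>.001)&(Z<.01)&(S<60)&(V>60)&(P[...,1]>-.03),"tray floor")
    rect((Z>.075)&(S<50)&(P[...,0]>.52)&(P[...,1]<-.03),"mug")
    rect((Z>.1)&(P[...,0]>.45)&(P[...,1]>0),"jar")
    rect((H>50)&(H<75)&(S>120)&(Z>.02),"batt")
```

```text
top tab 50 rect [ 488.1 -145.2] [29.3  4.6] 75.0 zmed [0.0856 0.0948 0.0981] mean [ 0.4878 -0.1452  0.0938]
top rib 219 rect [ 560.5 -165.4] [14.4 53.9] 74.7 zmed [0.0883 0.0932 0.0959] mean [ 0.5597 -0.1646  0.0929]
top plate 928 rect [ 514.  -152.6] [89.7 55.5] 74.8 zmed [0.067  0.0698 0.0721] mean [ 0.5098 -0.1566  0.0697]
top grey 514 rect [ 510.6 -151.6] [110.1  66.8] 74.8 zmed [0.0604 0.0688 0.0718] mean [ 0.4947 -0.1541  0.0676]
top cradle? 32 rect [ 490.4 -152.9] [35.8 11.7] 79.2 zmed [0.0249 0.0673 0.0703] mean [ 0.4942 -0.1496  0.0633]
top tray rim 886 rect [583.2 114. ] [334.6 225.5] 2.1 zmed [0.018  0.0213 0.0248] mean [0.5406 0.1314 0.0214]
top tray floor 7847 rect [570.7 126.2] [207.7 352.3] 84.1 zmed [0.0015 0.0039 0.0069] mean [0.5243 0.1309 0.004 ]
top mug 644 rect [ 642.5 -183.4] [116.  221.1] 81.1 zmed [0.0757 0.0812 0.0947] mean [ 0.6411 -0.1777  0.0842]
top jar 302 rect [738.3 211.8] [23.2 59.6] 0.1 zmed [0.1034 0.1094 0.1119] mean [0.7394 0.2099 0.109 ]
top batt 73 rect [744.9  28.4] [10.3 36. ] 0.1 zmed [0.0358 0.0378 0.0407] mean [0.7453 0.0291 0.038 ]
scene t
[... 408 characters left out ...]
09] mean [ 0.4975 -0.1561  0.0681]
scene cradle? 99 rect [ 490.6 -121.9] [18.4 77.5] 2.4 zmed [0.0581 0.072  0.0786] mean [ 0.4908 -0.1441  0.0696]
scene tray rim 713 rect [579.3 122.2] [200.6 350.1] 83.3 zmed [0.0174 0.0204 0.023 ] mean [0.5453 0.1242 0.0203]
scene tray floor 3976 rect [573.8 129.1] [213.2 364.8] 83.2 zmed [0.0017 0.0037 0.0077] mean [0.5263 0.1308 0.0039]
scene mug 762 rect [ 649.4 -186.3] [211.8  99.7] 11.0 zmed [0.0759 0.0796 0.093 ] mean [ 0.6718 -0.1799  0.0821]
scene jar 168 rect [738.8 209.9] [58.9 22.4] 89.6 zmed [0.1078 0.1091 0.1106] mean [0.7413 0.2092 0.1092]
scene batt 74 rect [744.7  25.3] [10.2 36.4] 0.6 zmed [0.0262 0.0367 0.0386] mean [0.7459 0.0241 0.0357]
```

Call:
apply_moves(
  rows=[
    [[0.45,-0.28,0],[0,0,0.2],0],
    [[0.88,-0.56,0],[0,0,0],0],
    [[0.88,-0.56,0],[0,0,0],0],
  ],
)

```text
time: 0.4
ee_pos: [0.2953, -0.4036, 0.3041]
tcp_rot: [-180.0, -0.0, 26.1]
wrist_force: [-0.4, -0.6, 1.2]
opening: 0.0441
grasp_force: 0.0
```

Call:
apply_moves(
  rows=[
    [[0.45,-0.28,0],[0,0,0],0],
    [[0.88,-0.56,0],[0,0,0],0],
    [[0.88,-0.56,0],[0,0,0],0],
  ],
)

```text
time: 0.7
ee_pos: [0.3503, -0.3151, 0.304]
tcp_rot: [-180.0, -0.0, 25.9]
wrist_force: [0.1, -0.9, -0.4]
opening: 0.0005
grasp_force: 0.0
```

Call:
apply_moves(
  rows=[
    [[0.45,-0.28,0],[0,0,0.2],0],
    [[0.88,-0.56,0.2],[0,0,0.5],0],
    [[0.88,-0.56,0.4],[0,0,0.8],0],
    [[0.88,-0.56,0.4],[0,0,1],0],
    [[0.88,-0.56,0.4],[0,0,1],0],
  ],
)

```text
time: 1.2
ee_pos: [0.4035, -0.2296, 0.2631]
tcp_rot: [-180.0, 0.1, -4.4]
wrist_force: [0.1, 0.5, 0.1]
opening: 0.0003
grasp_force: 0.0
```

```bash
cat >> h.py <<'E'
from scipy.spatial.transform import Rotation as Ro
def goto(pos,rpy):
    o=sensors.get_obs();R=Ro.from_euler('xyz',o['tcp_rot'],degrees=True)
    s=R.inv().apply(np.array(pos)-o['ee_pos'])*10
    t=(R.inv()*Ro.from_euler('xyz',rpy,degrees=True)).as_rotvec(degrees=True)/30
    print("now",np.round(o['ee_pos'],4),np.round(o['tcp_rot'],2),"F",np.round(o['wrist_force'],1),"t",round(o['time'],2),"shift",np.round(s,3),"turn",np.round(t,3))
E
python3 - <<'E'
from h import *
z=np.load("pics/top.npz");p=z['p'];P=z['P'];m=((P[...,2]>.0015)&(P[...,2]<.03)&(p.min(-1)>60)&(p.astype(int).ptp(-1)<60) if hasattr(p,'ptp') else (P[...,2]>.0015)&(P[...,2]<.03)&(p.min(-1)>60))
n,l,s,c=cv2.connectedComponentsWithStats(m.astype(np.uint8));q=P[l==l[268,185]]
print(s[l[268,185]],cv2.minAreaRect((q[:,:2]*1000).astype(np.float32)),np.percentile(q[:,2],[5,50,95]))
goto([.463,-.1385,.152],[180,0,-15.2])
p,d,P,T=shot("wrist");save("w1.png",p);np.savez("pics/wrist1",p=p,P=P)
E
```

```text
[     0      0    560    420 217935] ((996.5845947265625, -4.8623046875), (1482.1434326171875, 2296.51318359375), 5.72908353805542) [nan nan nan]
now [ 0.4035 -0.2296  0.2631] [-1.7998e+02  8.0000e-02 -4.3600e+00] F [0.1 0.5 0.1] t 1.2 shift [ 0.526 -0.953  1.11 ] turn [-0.     0.003  0.361]
```

Call:
apply_moves(
  rows=[
    [[0.25,-0.48,0.2],[0,0,0.2],0],
    [[0.46,-0.95,0.4],[0,0,0.36],0],
    [[0.46,-0.95,0.73],[0,0,0.36],0],
    [[0.46,-0.95,0.73],[0,0,0.36],0],
    [[0.46,-0.95,0.73],[0,0,0.36],0],
  ],
)

```text
time: 1.75
ee_pos: [0.4563, -0.139, 0.1915]
tcp_rot: [180.0, 0.0, -14.9]
wrist_force: [0.1, 0.1, 0.5]
opening: -0.0002
grasp_force: 0.0
```

Run:
```python
from h import *
z=np.load("pics/top.npz");p=z['p'];P=z['P'];Z=np.nan_to_num(P[...,2])
m=(Z>.0015)&(Z<.03)&(p.min(-1)>50);m[:, :140]=0;m[:,260:]=0;m[:200]=0;m[340:]=0
q=P[m];print(len(q),cv2.minAreaRect((q[:,:2]*1000).astype(np.float32)))
for a,b in((.0015,.008),(.017,.026)):
    q=P[m&(Z>a)&(Z<b)];print(cv2.minAreaRect((q[:,:2]*1000).astype(np.float32)),np.median(q[:,2]))
p,d,P,T=shot("wrist");save("w2.png",p)
hsv=cv2.cvtColor(p,cv2.COLOR_RGB2HSV);Z=P[...,2]
m=((hsv[...,0]<15)&(hsv[...,1]>150)&(Z>.075)&(Z<.11));q=P[m];print("tab",len(q))
if len(q)>8: print(cv2.minAreaRect((q[:,:2]*1000).astype(np.float32)),np.percentile(q[:,2],[5,50,95]))
goto([.463,-.1385,.152],[180,0,-15.2])
```

```text
9093 ((527.3388671875, 133.35922241210938), (287.3803405761719, 246.99099731445312), 6.049808979034424)
((527.3388671875, 133.35922241210938), (287.3803405761719, 246.99099731445312), 6.049808979034424) 0.0037918937146809717
((525.4205322265625, 130.89743041992188), (220.40020751953125, 170.79644775390625), 2.104973793029785) 0.021214213708286578
tab 340
((490.1932067871094, -141.89051818847656), (20.859806060791016, 4.511408805847168), 74.77848052978516) [0.08109014 0.09637533 0.09745373]
now [ 0.4567 -0.1394  0.1925] [ 1.7998e+02 -7.0000e-02 -1.5020e+01] F [ 0.3 -0.3  0.2] t 1.8 shift [ 0.058 -0.025  0.405] turn [ 0.001 -0.002  0.006]
```

View pics/w2.png

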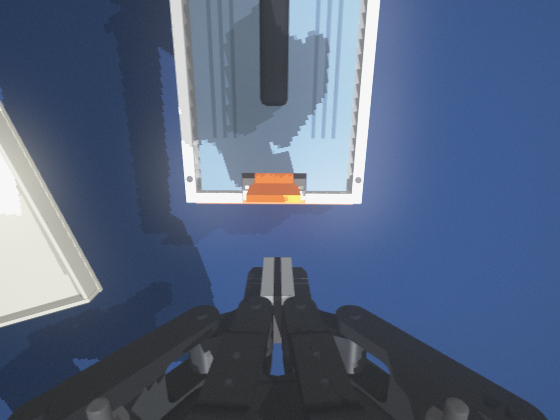

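The wrist picture shows the closed fingertips at (278,270) in line with the orange tab at (274,188), and the rib above at (274,50).

Call:
apply_moves(
  rows=[
    [[0,-0.026,0.2],[0,0,0],0],
    [[0,-0.026,0.405],[0,0,0],0],
    [[0.08,-0.026,0.405],[0,0,0],0],
    [[0.15,-0.026,0.405],[0,0,0],0],
    [[0.15,-0.026,0.405],[0,0,0],0],
  ],
  force=40,
)

```text
time: 2.3
ee_pos: [0.4732, -0.1408, 0.1523]
tcp_rot: [180.0, -0.2, -15.1]
wrist_force: [0.1, -0.9, 0.7]
opening: 0.0003
grasp_force: 0.0
```

Call:
apply_moves(
  rows=[
    [[0.01,0,0],[0,0,0],0],
    [[0.02,0,0],[0,0,0],0],
    [[0.03,0,0],[0,0,0],0],
    [[0.04,0,0],[0,0,0],0],
    [[0.04,0,0],[0,0,0],0],
  ],
)

```text
time: 2.8
ee_pos: [0.4757, -0.1407, 0.1504]
tcp_rot: [-180.0, -0.0, -15.1]
wrist_force: [-0.8, 0.4, 0.0]
opening: 0.0002
grasp_force: 0.0
```

Call:
apply_moves(
  rows=[
    [[0.01,0,0],[0,0,0],0],
    [[0.02,0,0],[0,0,0],0],
    [[0.03,0,0],[0,0,0],0],
    [[0.04,0,0],[0,0,0],0],
    [[0.04,0,0],[0,0,0],0],
  ],
)

```text
time: 3.3
ee_pos: [0.4788, -0.1416, 0.1503]
tcp_rot: [-180.0, 0.1, -15.1]
wrist_force: [-6.3, 2.4, 4.9]
opening: 0.0004
grasp_force: 3.4
```

Call:
apply_moves(
  rows=[
    [[0.01,0,0],[0,0,0],0],
    [[0.02,0,0],[0,0,0],0],
    [[0.02,0,0],[0,0,0],0],
  ],
)

```text
time: 3.6
ee_pos: [0.48, -0.1419, 0.1503]
tcp_rot: [-180.0, 0.2, -15.1]
wrist_force: [-11.7, 3.0, 7.2]
opening: 0.0001
grasp_force: 6.1
```

Call:
apply_moves(
  rows=[
    [[0,0,-0.005],[0,0,0],0],
    [[0,0,-0.01],[0,0,0],0],
    [[0,0,-0.01],[0,0,0],0],
  ],
)

```text
time: 3.9
ee_pos: [0.4802, -0.142, 0.1507]
tcp_rot: [-180.0, 0.2, -15.1]
wrist_force: [-6.6, 2.0, 0.5]
opening: -0.0001
grasp_force: 3.8
```

Run:
```python
from h import *
goto([.463,-.1385,.152],[180,0,-15.2])
p,d,P,T=shot("wrist");save("w3.png",p[100:340,120:440])
```

```text
now [ 0.4802 -0.142   0.1507] [-179.99    0.2   -15.09] F [-6.6  2.   0.5] t 3.9 shift [-0.175  0.011 -0.013] turn [-0.     0.007  0.004]
```

View pics/w3.png

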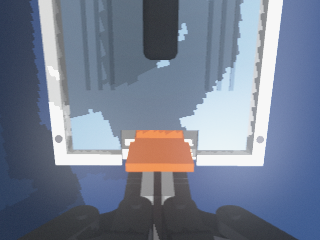

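The crop shows the fingertips against the middle of the tab (160,155).

Call:
apply_moves(
  rows=[
    [[0.01,0,0],[0,0,0],0],
    [[0.02,0,0],[0,0,0],0],
    [[0.02,0,0],[0,0,0],0],
  ],
)

```text
time: 4.25
ee_pos: [0.4813, -0.1423, 0.1504]
tcp_rot: [-180.0, 0.3, -15.1]
wrist_force: [-12.9, 4.1, 2.5]
opening: -0.0001
grasp_force: 6.4
```

Call:
apply_moves(
  rows=[
    [[0.01,0,0],[0,0,0],0],
    [[0.02,0,0],[0,0,0],0],
    [[0.02,0,0],[0,0,0],0],
  ],
)

```text
time: 4.55
ee_pos: [0.4825, -0.1426, 0.1504]
tcp_rot: [-180.0, 0.4, -15.1]
wrist_force: [-17.1, 4.9, 6.5]
opening: 0.0
grasp_force: 9.1
```

Call:
apply_moves(
  rows=[
    [[0,0,-0.007],[0,0,0],0],
    [[0.003,0,-0.014],[0,0,0],0],
    [[0.003,0,-0.02],[0,0,0],0],
    [[0.003,0,-0.02],[0,0,0],0],
  ],
)

```text
time: 4.95
ee_pos: [0.4825, -0.1426, 0.1518]
tcp_rot: [-180.0, 0.5, -15.1]
wrist_force: [-15.3, 4.5, 0.9]
opening: 0.0002
grasp_force: 8.6
```

Call:
apply_moves(
  rows=[
    [[0.008,0,-0.005],[0,0,0],0],
    [[0.011,0,-0.015],[0,0,0],0],
    [[0.014,0,-0.025],[0,0,0],0],
    [[0.014,0,-0.025],[0,0,0],0],
  ],
)

```text
time: 5.35
ee_pos: [0.4835, -0.1428, 0.1541]
tcp_rot: [-180.0, 0.6, -15.1]
wrist_force: [-18.6, 6.6, 1.8]
opening: -0.0001
grasp_force: 9.8
```

Call:
apply_moves(
  rows=[
    [[-0.003,0,-0.01],[0,0,0],0],
    [[-0.003,0,-0.02],[0,0,0],0],
    [[-0.001,0,-0.03],[0,0,0],0],
    [[-0.001,0,-0.03],[0,0,0],0],
  ],
)

```text
time: 5.75
ee_pos: [0.4836, -0.1429, 0.1573]
tcp_rot: [-180.0, 0.5, -15.1]
wrist_force: [-17.3, 6.0, 1.3]
opening: 0.0004
grasp_force: 9.2
```

Run:
```python
from h import *
goto([.463,-.1385,.152],[180,0,-15.2])
for n in("wrist","scene"):
    p,d,P,T=shot(n)
    hsv=cv2.cvtColor(p,cv2.COLOR_RGB2HSV);Z=P[...,2]
    box=(P[...,0]>.45)&(P[...,0]<.53)&(P[...,1]<-.1)&(P[...,1]>-.2)
    q=P[(hsv[...,0]<15)&(hsv[...,1]>150)&(Z>.075)&(Z<.13)&box];print("tab z",np.percentile(q[:,2],[50,95,99]))
    save(n+"4.png",p)
```

```text
now [ 0.4836 -0.1429  0.1573] [-179.99    0.51  -15.09] F [-17.3   6.    1.3] t 5.75 shift [-0.21   0.011  0.055] turn [-0.     0.017  0.004]
tab z [0.10312452 0.10409066 0.10436781]
tab z [0.08915574 0.10185334 0.1035917 ]
```

Call:
apply_moves(
  rows=[
    [[0.001,0,-0.012],[0,0,0],0],
    [[0.002,0,-0.024],[0,0,0],0],
    [[0.004,0,-0.036],[0,0,0],0],
    [[0.005,0,-0.05],[0,0,0],0],
    [[0.005,0,-0.05],[0,0,0],0],
  ],
)

```text
time: 6.35
ee_pos: [0.4843, -0.1431, 0.1625]
tcp_rot: [-180.0, 0.5, -15.1]
wrist_force: [-16.8, 4.3, 1.4]
opening: 0.0004
grasp_force: 8.9
```

Call:
apply_moves(
  rows=[
    [[0.004,0,-0.012],[0,0,0],0],
    [[0.006,0,-0.024],[0,0,0],0],
    [[0.008,0,-0.036],[0,0,0],0],
    [[0.009,0,-0.05],[0,0,0],0],
    [[0.009,0,-0.05],[0,0,0],0],
  ],
)

```text
time: 6.85
ee_pos: [0.4852, -0.1433, 0.1676]
tcp_rot: [-180.0, 0.5, -15.1]
wrist_force: [-16.5, 4.2, 1.7]
opening: -0.0003
grasp_force: 8.9
```

Run:
```python
from h import *
p,d,P,T=shot("wrist")
hsv=cv2.cvtColor(p,cv2.COLOR_RGB2HSV);Z=P[...,2]
box=(P[...,0]>.45)&(P[...,0]<.53)&(P[...,1]<-.1)&(P[...,1]>-.2)
q=P[(hsv[...,0]<15)&(hsv[...,1]>150)&(Z>.075)&(Z<.13)&box];print("tab z",np.percentile(q[:,2],[50,95,99]))
```

```text
tab z [0.11271749 0.11413318 0.11459943]
```

Call:
apply_moves(
  rows=[
    [[0.003,0,-0.01],[0,0,0],0],
    [[0.004,0,-0.018],[0,0,0],0],
    [[0.004,0,-0.018],[0,0,0],0],
    [[-0.04,0,-0.018],[0,0,0],0],
    [[-0.08,0,-0.018],[0,0,0],0],
    [[-0.13,0,-0.018],[0,0,0],0],
    [[-0.25,0,-0.018],[0,0,0],0],
    [[-0.4,0,-0.018],[0,0,0],0],
    [[-0.4,0,-0.3],[0,0,0],0.5],
    [[-0.4,0,-0.7],[0,0,0],0.5],
    [[-0.4,0,-0.7],[0,0,0],0.5],
  ],
)

```text
time: 8.0
ee_pos: [0.4503, -0.134, 0.2441]
tcp_rot: [180.0, -0.4, -15.1]
wrist_force: [0.5, 0.2, 0.1]
opening: 0.042
grasp_force: 0.0
```

Run:
```python
from h import *
ims=[]
for n in("wrist","scene","top"):
    p,d,P,T=shot(n)
    hsv=cv2.cvtColor(p,cv2.COLOR_RGB2HSV);Z=P[...,2]
    box=(P[...,0]>.45)&(P[...,0]<.62)&(P[...,1]<-.1)&(P[...,1]>-.2)
    q=P[(hsv[...,0]<15)&(hsv[...,1]>150)&(Z>.085)&(Z<.13)&box]
    if len(q)>8: print(n,"tab z",np.percentile(q[:,2],[50,95,99]),cv2.minAreaRect((q[:,:2]*1000).astype(np.float32)))
    r=P[(hsv[...,2]<60)&(Z>.088)&(Z<.12)&box]
    if len(r)>8: print(n,"rib",len(r),cv2.minAreaRect((r[:,:2]*1000).astype(np.float32)),np.percentile(r[:,2],[5,50,95]),np.linalg.lstsq(np.c_[r[:,:2]-r[:,:2].mean(0),np.ones(len(r))],r[:,2],rcond=None)[0])
    ims.append(p)
save("s5.png",np.vstack([cv2.resize(ims[0],(400,300)),cv2.resize(ims[1][180:300,140:300],(400,300))]))
goto([.5605,-.1654,.20],[180,0,-15.2])
```

```text
wrist tab z [0.10679877 0.10811467 0.10849373] ((493.1042175292969, -146.6488800048828), (28.582565307617188, 4.216591835021973), 74.00580596923828)
wrist rib 493 ((569.3441772460938, -167.4629669189453), (12.419495582580566, 38.16878128051758), 74.61262512207031) [0.09700296 0.09872601 0.10018674] [-0.05714005 -0.03281466  0.098695  ]
scene tab z [0.09506504 0.1052557  0.10695016] ((494.9151611328125, -148.48655700683594), (29.1739501953125, 10.036210060119629), 70.14964294433594)
scene rib 97 ((568.6718139648438, -166.6876220703125), (11.61945629119873, 51.24211883544922), 71.30757904052734) [0.0901258  0.09710498 0.10093668] [-0.18611571 -0.28626951  0.09627148]
now [ 0.4493 -0.1337  0.2387] [-1.800e+02 -3.000e-02 -1.509e+01] F [ 0.1  0.4 -0.3] t 8.15 shift [1.156 0.017 0.388] turn [-0.    -0.001  0.004]
```

View pics/s5.png

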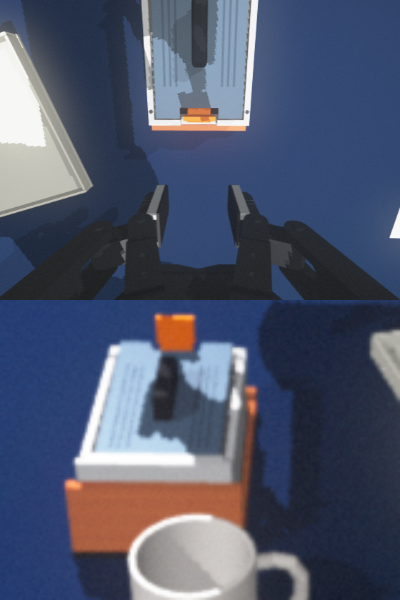

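The views show the cover ajar, with the tab standing higher: crop (175,332), and (199,117) from the wrist. Measured, it is about 11 mm up. The fingers are clear and the mug is untouched.

Call:
apply_moves(
  rows=[
    [[0.4,0,0],[0,0,0],0.4],
    [[0.8,0,0.2],[0,0,0],0.4],
    [[1,0,0.45],[0,0,0],0.4],
    [[1,0,0.45],[0,0,0],0.4],
    [[1,0,0.45],[0,0,0],0.4],
  ],
  force=30,
)

```text
time: 8.65
ee_pos: [0.5452, -0.1595, 0.1921]
tcp_rot: [-180.0, 0.2, -15.1]
wrist_force: [-0.7, 0.3, -0.0]
opening: 0.0338
grasp_force: 0.0
```

Run:
```python
from h import *
goto([.566,-.1665,.1535],[180,0,-15.1])
p,d,P,T=shot("wrist");save("w6.png",cv2.resize(p,(400,300)))
```

```text
now [ 0.5452 -0.1595  0.1921] [-180.      0.22  -15.09] F [-0.7  0.3 -0. ] t 8.65 shift [0.22  0.013 0.385] turn [-0.     0.007  0.   ]
```

View pics/w6.png

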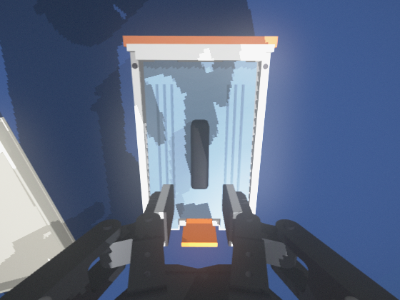

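The picture shows the open fingers (165,210) and (230,210) straddling the line of the rib (200,155), centred within a millimetre or so.

Call:
apply_moves(
  rows=[
    [[0.22,0.01,0],[0,0,0],0.4],
    [[0.22,0.01,0.15],[0,0,0],0.4],
    [[0.22,0.01,0.3],[0,0,0],0.35],
    [[0.22,0.01,0.36],[0,0,0],0.3],
    [[0.22,0.01,0.375],[0,0,0],0.3],
    [[0.22,0.01,0.375],[0,0,0],0.3],
  ],
)

```text
time: 9.3
ee_pos: [0.5666, -0.1663, 0.1564]
tcp_rot: [-180.0, 0.0, -15.1]
wrist_force: [0.9, 0.6, -0.3]
opening: 0.0255
grasp_force: 0.0
```

Call:
apply_moves(
  rows=[
    [[0,0,0],[0,0,0],0.1],
    [[0,0,0],[0,0,0],0],
    [[0,0,0],[0,0,0],0],
    [[0,0,0],[0,0,0],0],
    [[0,0,0],[0,0,0],0],
    [[0,0,0],[0,0,0],0],
  ],
)

```text
time: 9.9
ee_pos: [0.5671, -0.1664, 0.1571]
tcp_rot: [-180.0, -0.0, -15.1]
wrist_force: [-2.9, 1.0, 5.1]
opening: 0.0131
grasp_force: 34.7
```

Call:
apply_moves(
  rows=[
    [[0,0,-0.007],[0,0,0],0],
    [[-0.01,0,-0.01],[0,0,0],0],
    [[-0.02,0,-0.01],[0,0,0],0],
    [[-0.03,0,-0.01],[0,0,0],0],
    [[-0.04,0,-0.01],[0,0,0],0],
    [[-0.04,0,-0.01],[0,0,0],0],
  ],
)

```text
time: 10.5
ee_pos: [0.5631, -0.1654, 0.1573]
tcp_rot: [180.0, 0.0, -15.1]
wrist_force: [0.2, 0.2, 0.2]
opening: 0.0129
grasp_force: 33.8
```

Call:
apply_moves(
  rows=[
    [[-0.015,0,0],[0,0,0],0],
    [[-0.03,0,0],[0,0,0],0],
    [[-0.045,0,0],[0,0,0],0],
    [[-0.06,0,0],[0,0,0],0],
    [[-0.06,0,0],[0,0,0],0],
  ],
)

```text
time: 11.0
ee_pos: [0.5571, -0.1638, 0.1574]
tcp_rot: [-180.0, 0.0, -15.1]
wrist_force: [-0.7, -0.3, -0.2]
opening: 0.0131
grasp_force: 33.8
```

Call:
apply_moves(
  rows=[
    [[-0.015,0,0],[0,0,0],0],
    [[-0.03,0,0],[0,0,0],0],
    [[-0.05,0,0],[0,0,0],0],
    [[-0.07,0,0],[0,0,0],0],
    [[-0.07,0,0],[0,0,0],0],
  ],
)

```text
time: 11.5
ee_pos: [0.5503, -0.162, 0.1573]
tcp_rot: [180.0, 0.0, -15.1]
wrist_force: [0.3, -0.5, -0.8]
opening: 0.0133
grasp_force: 33.7
```

Run:
```python
from h import *
goto([.566,-.1665,.1535],[180,0,-15.1])
p,d,P,T=shot("wrist");save("w7.png",cv2.resize(p,(400,300)))
```

```text
now [ 0.5503 -0.162   0.1573] [ 1.800e+02  2.000e-02 -1.509e+01] F [ 0.3 -0.5 -0.8] t 11.5 shift [0.163 0.003 0.038] turn [0.    0.001 0.   ]
```

View pics/w7.png

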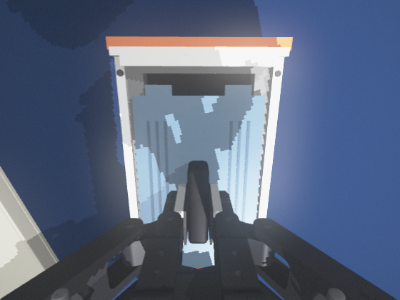

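The picture shows both tongues at (158,90) and (240,90) out from under the bridge (200,60), so the cover can be lifted.

Call:
apply_moves(
  rows=[
    [[0,0,-0.03],[0,0,0],0],
    [[0,0,-0.08],[0,0,0],0],
    [[0,0,-0.15],[0,0,0],0],
    [[0,0,-0.25],[0,0,0],0],
    [[0,0,-0.4],[0,0,0],0],
    [[0,0,-0.6],[0,0,0],0],
    [[0,0,-0.75],[0,0,0],0],
    [[0,0,-0.75],[0,0,0],0],
  ],
)

```text
time: 12.35
ee_pos: [0.5515, -0.1623, 0.2356]
tcp_rot: [180.0, -0.3, -15.1]
wrist_force: [-0.5, -0.3, -2.0]
opening: 0.0128
grasp_force: 33.7
```

Run:
```python
from h import *
goto([.5254,.1309,.232],[180,0,2.1])
```

```text
now [ 0.5515 -0.1623  0.2356] [179.99  -0.26 -15.09] F [-0.5 -0.3 -2. ] t 12.35 shift [-1.015 -2.763  0.031] turn [ 0.001 -0.008 -0.573]
```

Call:
apply_moves(
  rows=[
    [[-0.05,-0.15,0],[0,0,0],0],
    [[-0.15,-0.42,0],[0,0,0],0],
    [[-0.25,-0.7,0],[0,0,0],0],
    [[-0.34,-0.95,0],[0,0,0],0],
  ],
)

```text
time: 12.75
ee_pos: [0.5331, -0.1038, 0.2318]
tcp_rot: [-178.3, 0.1, -11.6]
wrist_force: [-0.9, 0.6, -2.4]
opening: 0.0135
grasp_force: 33.7
```

Call:
apply_moves(
  rows=[
    [[-0.1,-0.28,0],[0,0,0],0],
    [[-0.2,-0.56,0],[0,0,0],0],
    [[-0.34,-0.95,0],[0,0,0],0],
  ],
)

```text
time: 13.05
ee_pos: [0.5138, -0.0644, 0.2349]
tcp_rot: [-176.7, 0.1, -8.5]
wrist_force: [-0.3, 0.1, -1.1]
opening: 0.0129
grasp_force: 33.7
```

Call:
apply_moves(
  rows=[
    [[-0.1,-0.28,0],[0,0,-0.15],0],
    [[-0.2,-0.56,0],[0,0,-0.3],0],
    [[-0.3,-0.75,0],[0,0,-0.45],0],
    [[-0.33,-0.83,0],[0,0,-0.573],0],
    [[-0.33,-0.83,0],[0,0,-0.573],0],
    [[-0.33,-0.83,0],[0,0,-0.573],0],
  ],
)

```text
time: 13.65
ee_pos: [0.4941, 0.0211, 0.2396]
tcp_rot: [-176.9, -0.9, 8.5]
wrist_force: [-0.5, -0.9, -2.1]
opening: 0.0127
grasp_force: 33.7
```

Run:
```python
from h import *
goto([.5254,.1309,.232],[180,0,2.1])
a=[]
for n in("wrist","scene"):
    p,d,P,T=shot(n);a.append(p);np.savez("pics/h"+n,p=p,P=P)
    Z=np.nan_to_num(P[...,2]);hsv=cv2.cvtColor(p,cv2.COLOR_RGB2HSV)
    q=P[(Z>.11)&(Z<.19)&(hsv[...,0]>95)&(hsv[...,0]<125)&(hsv[...,1]>50)&(P[...,1]>0)&(P[...,1]<.25)&(P[...,0]<.7)&(P[...,0]>.35)]
    if len(q)>50:
        print(n,len(q),cv2.minAreaRect((q[:,:2]*1000).astype(np.float32)),np.percentile(q[:,2],[2,50,98]))
        print(np.linalg.lstsq(np.c_[q[:,:2]-[.5254,.1309],np.ones(len(q))],q[:,2],rcond=None)[0])
save("c8.png",np.hstack([cv2.resize(x,(400,300)) for x in a]))
```

```text
now [0.4941 0.0211 0.2396] [-176.86   -0.89    8.53] F [-0.5 -0.9 -2.1] t 13.65 shift [ 0.471 -1.033  0.14 ] turn [-0.106 -0.024  0.215]
wrist 20377 ((499.5018615722656, 37.74001693725586), (75.4560317993164, 148.85572814941406), 89.9862289428711) [0.1528527  0.1570014  0.17308525]
[-0.06993206  0.03322305  0.16053901]
scene 1002 ((492.0119323730469, 30.5810546875), (157.13661193847656, 80.63726806640625), 7.247549057006836) [0.15047232 0.15602919 0.18007056]
[-0.07967301  0.0177035   0.15829021]
```

View pics/c8.png

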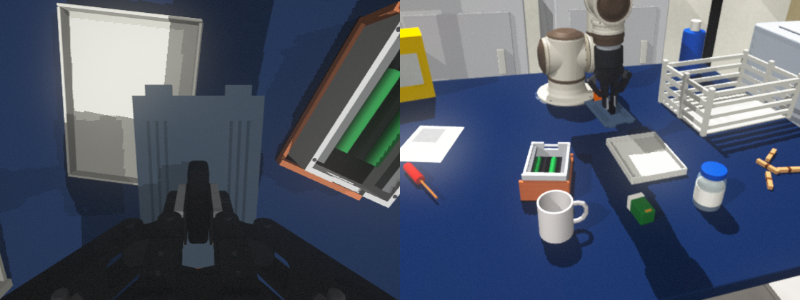

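The pictures show the cover held by its rib, tongues forward (wrist (155,90) and (240,90)). The unit still sits in its cradle and the tray lies ahead to the left.

Call:
apply_moves(
  rows=[
    [[0.1,-0.25,0],[-0.03,0,0.05],0],
    [[0.25,-0.5,0],[-0.1,-0.02,0.1],0],
    [[0.35,-0.75,0],[-0.1,-0.02,0.215],0],
    [[0.46,-1,0],[-0.1,-0.02,0.215],0],
    [[0.46,-1,0],[-0.1,-0.02,0.215],0],
    [[0.46,-1,0],[-0.1,-0.02,0.215],0],
    [[0.46,-1,0],[-0.1,-0.02,0.215],0],
    [[0.46,-1,0],[-0.1,-0.02,0.215],0],
  ],
)

```text
time: 14.55
ee_pos: [0.5311, 0.0656, 0.2457]
tcp_rot: [-177.8, -0.0, 6.2]
wrist_force: [-0.0, -0.3, -2.4]
opening: 0.0134
grasp_force: 33.7
```

Run:
```python
from h import *
goto([.5254,.1309,.12],[180,0,2.1])
for n in("wrist",):
    p,d,P,T=shot(n)
    Z=np.nan_to_num(P[...,2]);hsv=cv2.cvtColor(p,cv2.COLOR_RGB2HSV)
    q=P[(Z>.14)&(Z<.19)&(hsv[...,0]>95)&(hsv[...,0]<125)&(hsv[...,1]>40)]
    print(len(q),cv2.minAreaRect((q[:,:2]*1000).astype(np.float32)),np.percentile(q[:,2],[2,50,98]))
    print(np.linalg.lstsq(np.c_[q[:,:2]-[.5254,.1309],np.ones(len(q))],q[:,2],rcond=None)[0])
```

```text
now [0.5311 0.0656 0.2457] [-1.7778e+02 -2.0000e-02  6.2100e+00] F [-0.  -0.3 -2.4] t 14.55 shift [ 0.013 -0.606  1.281] turn [-0.074  0.002  0.137]
26341 ((533.1234130859375, 68.67650604248047), (144.86605834960938, 90.54901885986328), 6.203009605407715) [0.15815307 0.16232984 0.18452635]
[-0.08123334  0.0307837   0.16755181]
```

Run:
```python
from h import *
o=sensors.get_obs();print(np.round(o['q'],2),np.round(o['qd'],2),o['time']);goto([.5254,.1309,.2457],[180,0,2.1])
```

```text
[  6.17   2.1    0.59  88.47   2.22 179.95] [ 0.08 -0.04 -0.01  0.01 -0.09 -0.04] 14.6
now [0.5311 0.0657 0.2457] [-1.7778e+02 -3.0000e-02  6.2200e+00] F [ 0.3  0.5 -0.8] t 14.6 shift [ 0.014 -0.654  0.025] turn [-0.074  0.002  0.137]
```

Call:
apply_moves(
  rows=[
    [[0.01,-0.2,0],[-0.03,0,0.05],0],
    [[0.01,-0.4,0],[-0.05,0,0.1],0],
    [[0.01,-0.6,0.14],[-0.074,0,0.137],0],
    [[0.01,-0.6,0.14],[-0.074,0,0.137],0],
    [[0.01,-0.6,0.14],[-0.074,0,0.137],0],
  ],
)

```text
time: 15.1
ee_pos: [0.5321, 0.0653, 0.233]
tcp_rot: [-178.0, 0.2, 6.2]
wrist_force: [0.7, 0.5, -1.2]
opening: 0.013
grasp_force: 33.7
```

Run:
```python
from h import *
o=sensors.get_obs();print(np.round(o['q'],2),np.round(o['qd'],2),o['time']);goto([.5254,.1309,.2457],[180,0,2.1])
```

```text
[  6.19   2.38  -0.51  87.32   2.05 179.94] [-0.08 -0.29  0.43  0.   -0.05  0.06] 15.1
now [0.5321 0.0653 0.233 ] [-177.95    0.21    6.24] F [ 0.7  0.5 -1.2] t 15.1 shift [ 0.004 -0.663 -0.103] turn [-0.068  0.01   0.138]
```

Joint 6 is at its 180° limit, so I'll turn the cover half round the other way (tab end toward +x), which also lies along the tray's x.

Call:
apply_moves(
  rows=[
    [[0,0,0],[0,0,-0.15],0],
    [[0,0,0],[0,0,-0.4],0],
    [[0,0,0],[0,0,-0.68],0],
    [[0,0,0],[0,0,-1],0],
    [[0,0,0],[0,0,-1],0],
  ],
)

```text
time: 15.6
ee_pos: [0.5324, 0.0654, 0.234]
tcp_rot: [-178.2, -0.9, 36.4]
wrist_force: [-0.0, 0.4, -1.3]
opening: 0.0134
grasp_force: 33.7
```

Run:
```python
from h import *
o=sensors.get_obs();print(np.round(o['q'],2));goto([.5254,.1309,.2457],[180,0,-177.9])
```

```text
[  6.19   2.36  -0.44  87.34   2.05 149.78]
now [0.5324 0.0654 0.234 ] [-178.16   -0.92   36.39] F [-0.   0.4 -1.3] t 15.6 shift [ 0.334 -0.572 -0.094] turn [ 0.015 -0.09  -4.856]
```

Call:
apply_moves(
  rows=[
    [[0.08,-0.14,0],[0,0,-0.25],0],
    [[0.16,-0.28,0],[0,0,-0.5],0],
    [[0.25,-0.43,0],[0,0,-0.75],0],
    [[0.33,-0.57,0],[0,0,-1],0],
    [[0.33,-0.57,0],[0,0,-1],0],
  ],
)

```text
time: 16.1
ee_pos: [0.5252, 0.1322, 0.2364]
tcp_rot: [-178.9, -1.7, 66.3]
wrist_force: [-0.3, -1.1, -1.3]
opening: 0.0132
grasp_force: 33.7
```

Call:
apply_moves(
  rows=[
    [[0,0,0],[0,0,-0.25],0],
    [[0,0,0],[0,0,-0.5],0],
    [[0,0,0],[0,0,-0.75],0],
    [[0,0,0],[0,0,-1],0],
  ],
)

```text
time: 16.5
ee_pos: [0.5254, 0.1303, 0.2363]
tcp_rot: [-179.9, -2.0, 96.2]
wrist_force: [0.7, 0.8, -1.5]
opening: 0.0132
grasp_force: 33.7
```

Call:
apply_moves(
  rows=[
    [[0,0,0],[0,0,-0.25],0],
    [[0,0,0],[0,0,-0.5],0],
    [[0,0,0],[0,0,-0.75],0],
    [[0,0,0],[0,0,-1],0],
  ],
)

```text
time: 16.9
ee_pos: [0.5254, 0.1302, 0.2363]
tcp_rot: [179.1, -1.8, 126.2]
wrist_force: [-0.0, 0.5, -1.2]
opening: 0.0131
grasp_force: 33.7
```

Call:
apply_moves(
  rows=[
    [[0,0,0],[0,0,-0.25],0],
    [[0,0,0],[0,0,-0.5],0],
    [[0,0,0],[0,0,-0.75],0],
    [[0,0,0],[0,0,-1],0],
    [[0,0,0],[0,0,-1],0],
  ],
)

```text
time: 17.4
ee_pos: [0.5254, 0.1303, 0.2363]
tcp_rot: [178.3, -1.1, 156.1]
wrist_force: [0.1, 0.2, -2.0]
opening: 0.0132
grasp_force: 33.7
```

Run:
```python
from h import *
o=sensors.get_obs();print(np.round(o['q'],2));goto([.5254,.1309,.2457],[180,0,-177.9])
```

```text
[13.13  2.83  0.31 87.37  2.04 37.08]
now [0.5254 0.1303 0.2363] [178.31  -1.15 156.07] F [ 0.1  0.2 -2. ] t 17.4 shift [ 0.005  0.008 -0.094] turn [ 0.064 -0.025 -0.868]
```

Call:
apply_moves(
  rows=[
    [[0,0,0],[0.03,0,-0.25],0],
    [[0,0,0.1],[0.064,-0.025,-0.5],0],
    [[0,0,0.25],[0.064,-0.025,-0.75],0],
    [[0,0,0.4],[0.064,-0.025,-0.868],0],
    [[0,0,0.55],[0.064,-0.025,-0.868],0],
    [[0,0,0.7],[0.064,-0.025,-0.868],0],
    [[0,0,0.7],[0.064,-0.025,-0.868],0],
    [[0,0,0.7],[0.064,-0.025,-0.868],0],
  ],
)

```text
time: 18.2
ee_pos: [0.5249, 0.1332, 0.1663]
tcp_rot: [180.0, -0.0, -177.8]
wrist_force: [-0.4, 0.5, -1.5]
opening: 0.0129
grasp_force: 33.6
```

Run:
```python
from h import *
goto([.5254,.1309,.10],[180,0,-177.9])
p,d,P,T=shot("wrist")
Z=np.nan_to_num(P[...,2]);hsv=cv2.cvtColor(p,cv2.COLOR_RGB2HSV)
q=P[(Z>.07)&(Z<.115)&(hsv[...,0]>95)&(hsv[...,0]<125)&(hsv[...,1]>40)]
print(len(q),cv2.minAreaRect((q[:,:2]*1000).astype(np.float32)),np.percentile(q[:,2],[2,50,98]))
print(np.linalg.lstsq(np.c_[q[:,:2]-[.5254,.1309],np.ones(len(q))],q[:,2],rcond=None)[0])
save("w9.png",cv2.resize(p,(400,300)))
```

```text
now [0.5249 0.1332 0.1663] [ 179.99   -0.   -177.85] F [-0.4  0.5 -1.5] t 18.2 shift [-0.004 -0.023  0.663] turn [ 0.    -0.     0.002]
27831 ((522.5650024414062, 132.96066284179688), (144.86277770996094, 90.13633728027344), 1.938122034072876) [0.07957231 0.08288031 0.09065689]
[0.07438318 0.00603835 0.08564882]
```

View pics/w9.png

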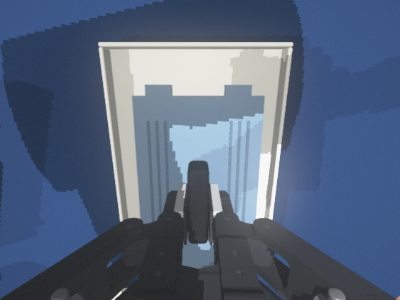

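The picture shows the cover over the tray, aligned with its walls; the tongues are at (155,90) and (238,90), and there is clearance on every side.

Call:
apply_moves(
  rows=[
    [[0,-0.02,0.15],[0,0,0],0],
    [[0,-0.02,0.35],[0,0,0],0],
    [[0,-0.02,0.5],[0,0,0],0],
    [[0,-0.02,0.6],[0,0,0],0],
    [[0,-0.02,0.64],[0,0,0],0],
    [[0,-0.02,0.64],[0,0,0],0],
    [[0,-0.02,0.64],[0,0,0],0],
  ],
)

```text
time: 18.95
ee_pos: [0.5254, 0.1314, 0.103]
tcp_rot: [180.0, 0.1, -177.7]
wrist_force: [-1.6, 0.1, -1.8]
opening: 0.0133
grasp_force: 33.7
```

Call:
apply_moves(
  rows=[
    [[0,0,0.01],[0,0,0],0],
    [[0,0,0.02],[0,0,0],0],
    [[0,0,0.02],[0,0,0],0],
    [[0,0,0.02],[0,0,0],0],
  ],
)

```text
time: 19.35
ee_pos: [0.5251, 0.1314, 0.1005]
tcp_rot: [180.0, 0.0, -177.7]
wrist_force: [-0.1, -0.9, -2.1]
opening: 0.0128
grasp_force: 33.7
```

Call:
apply_moves(
  rows=[
    [[0,0,0.01],[0,0,0],0],
    [[0,0,0.02],[0,0,0],0],
    [[0,0,0.025],[0,0,0],0],
    [[0,0,0.025],[0,0,0],0],
  ],
)

```text
time: 19.75
ee_pos: [0.5251, 0.1314, 0.098]
tcp_rot: [180.0, 0.0, -177.7]
wrist_force: [-1.0, 0.0, 0.5]
opening: 0.013
grasp_force: 34.0
```

Call:
apply_moves(
  rows=[
    [[0,0,0.005],[0,0,0],0],
    [[0,0,0.01],[0,0,0],0],
    [[0,0,0.01],[0,0,0],0],
  ],
)

```text
time: 20.05
ee_pos: [0.5251, 0.1314, 0.0973]
tcp_rot: [180.0, 0.1, -177.7]
wrist_force: [-2.3, -0.3, 4.1]
opening: 0.0132
grasp_force: 34.5
```

Call:
apply_moves(
  rows=[
    [[0,0,-0.003],[0,-0.015,0],0],
    [[0,0,-0.003],[0,-0.03,0],0],
    [[0,0,-0.003],[0,-0.03,0],0],
  ],
)

```text
time: 20.35
ee_pos: [0.5249, 0.1313, 0.0969]
tcp_rot: [180.0, 0.9, -177.7]
wrist_force: [-0.5, -0.6, -0.4]
opening: 0.0131
grasp_force: 33.9
```

Call:
apply_moves(
  rows=[
    [[0,0,0],[0,0,0],0.2],
    [[0,0,0],[0,0,0],0.3],
    [[0,0,0],[0,0,0],0.4],
    [[0,0,0],[0,0,0],0.4],
    [[0,0,0],[0,0,0],0.4],
    [[0,0,-0.1],[0,0,0],0.4],
    [[0,0,-0.4],[0,0,0],0.4],
    [[0,0,-0.8],[0,0,0],0.4],
    [[0,0,-1],[0,0,0],0.4],
    [[0,0,-1],[0,0,0],0.4],
  ],
)

```text
time: 21.35
ee_pos: [0.5246, 0.1316, 0.2015]
tcp_rot: [179.9, 1.3, -177.7]
wrist_force: [0.2, 0.6, -0.7]
opening: 0.0344
grasp_force: 0.0
```

Run:
```python
from h import *
p,d,P,T=shot("wrist");s,_,Q,_=shot("scene");t,_,_,_=shot("top")
Z=np.nan_to_num(P[...,2]);hsv=cv2.cvtColor(p,cv2.COLOR_RGB2HSV)
q=P[(Z>.003)&(Z<.03)&(hsv[...,0]>95)&(hsv[...,0]<125)&(hsv[...,1]>40)&(abs(P[...,0]-.525)<.1)&(abs(P[...,1]-.131)<.07)]
print(len(q),cv2.minAreaRect((q[:,:2]*1000).astype(np.float32)),np.percentile(q[:,2],[2,50,98]))
print(np.linalg.lstsq(np.c_[q[:,:2]-[.5254,.1309],np.ones(len(q))],q[:,2],rcond=None)[0])
save("f.png",np.hstack([cv2.resize(x,(400,300)) for x in (t,s)]))
goto([0,0,0],[180,0,0])
```

```text
15139 ((528.6378784179688, 131.13973999023438), (153.63446044921875, 88.94441986083984), 1.9771925210952759) [0.00865211 0.01446629 0.02204541]
[0.09361366 0.00536311 0.01549175]
now [0.5232 0.1312 0.1967] [ 179.99    0.89 -177.71] F [0.2 0.4 0.3] t 21.5 shift [ 5.31  -1.102  1.885] turn [-4.600e-02  1.000e-03 -5.924e+00]
```

View pics/f.png

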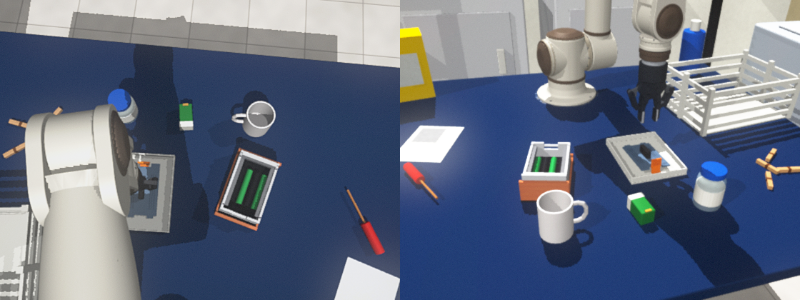

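The pictures show the cover lying in the tray with its rib up (scene (648,155)), the unit in its cradle, and the other things undisturbed; the slight slope comes from the cover's own nose.

```bash
python3 -c "
from workcell import bot;print(bot.job_done())"
```

```text
the job is handed in; nothing more can be done
None
```

The cover is off and lies in the white tray with its rib up, turned half round (tab end toward +x) because of a joint limit and sloping about 5° on its own nose; the unit is still in its cradle, nothing else on the table was touched, and I handed the job in at about 21.5 s.

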